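# Pack a bath set and a stamping set

## Robot

A 7-joint arm with a two-finger parallel gripper is mounted at the origin on a cart in front of the work surface, level with it; the furniture and walls round the work are solid. World frame = base frame: x ahead of the robot, y to its left, z up, the work surface at z = 0. Lengths are in m, angles in rad, forces in N, time in s.
With the tool pointing down it reaches from about 0.4 to 0.85 m from the base axis. Payload 4.5 kg.
Tool frame: the origin (TCP) lies on the centre line of the jaws, within the pads' length; the fingertips stand r.tips_ahead ahead of it and the grasp point (between the pads) is the TCP (r.tips_ahead is the distance from the TCP to the fingertips, in m); z points along the fingers, y is the direction in which the jaws open and shut (so a half turn about z gives the same grasp; the last joint's range is limited). The gripper opens to 88 mm and grips with 3 to 60 N. Pads are 18 mm wide; open, the fingers measure 123 mm over their backs; the gripper's body (75 mm by 187 mm) begins 45 mm behind the grasp point.
Start: joints at [-1.165, 0.689, -0.195, 1.565, 0.157, 0.902, -0.215], TCP at [0.227, 0.582, 0.258] pointing down, gripper open.
Joint ranges: [-3.01, 3.01], [-0.46, 2.08], [-1.47, 1.51], [0.13, 2.56], [-1, 4.14], [0.04, 2.09], [-2.66, 2.66]. Speed limits (rad/s): [2.57, 2.57, 3.14, 3.14, 3.14, 3.14, 3.14].

## Interface

Orientations are given as a unit quaternion [x, y, z, w].
In Python, from plant import r gives the robot as it stands.
- The arm moves only by the shell command python3 -m inch 'ROWS' [FORCE]. ROWS is JSON, a list of rows, each a list of 5 numbers: the shift along the world's x, y, z in units of 25 mm (1.0 is 25 mm), then the turn about the world's z in units of 6 degrees (1.0 is 6 degrees), then the finger opening in mm, from 0 to 88.1. A call has 1 to 5 rows; each row shifts and turns the commanded pose from where the row before left it; what a row does not reach is not made up. A row lasts 1/10 s, in which the tool goes at most 50 mm and 8.59 degrees, less where a joint would pass 70% of its speed; a pose out of reach is approached as far as the arm can. A call is refused whole if a number of a shift passes 1 or a number of a turn 1, either way. A call with a gripper value outside its range is refused whole. The fingers move at their own pace and stop on an object; FORCE is the grip in N (left out, the last holds). Time passes only in rows, so rows that do not move let the fingers close. It gives the time, the measured TCP pose, the force and the opening at its end, in the units of the state.
- r.get_state(): the state, without advancing time (a new reading comes with each control period).
- r.snapshot(name): name is "scene" or "side" or "wrist"; returns a dict with "pixels" (384x512x3 uint8, red, green, blue), "range_z" (384x512 float32, m along the optical axis (not along the pixel's ray), 0 where there is no reading), "K" (3x3 intrinsics, pixels), "position" and "attitude" of the camera in the world. Camera axes: x right, y up, looking along -z (the intrinsics and any distortion apply to the point x, -y, -z); pixel columns grow to the right and rows downward; lengths in m; the calibration is good to about 2 mm. A picture is of the moment at which its call begins.
- r.finish_job(): hands the job in, once; it reports no verdict.
The state is a dict: "clock": time; "q": joint angles; "qd": joint speeds; "joint_torque": joint torques, N m; "tool_pos": TCP position; "eef_rot": TCP orientation; "contact_force": force on the tool from outside, world axes, zero at the start; "moment": the same for the moment, N m; "opening": opening from 0.0 (shut) to 1.0 (fully open).
Only numpy, scipy, OpenCV 4.12 (cv2) and the standard library are available. Lean on these libraries where they do the work, as an engineer would, in place of code of your own. Each camera call takes 0.05 s, during which the arm holds its last target. There are 200 camera calls.

## Task

Pack the two gift sets into their open card boxes: the long box takes two of the soap bars and the dropper bottle, the short box takes the third bar and the wooden stamp. Every piece goes right down into its own recess in the box's insert, bars lying flat, bottle and stamp standing upright, and is let go. Don't let the bottle fall over and leave the jar and the tape roll where they are.

Things in the scene. Friction and masses are not known exactly. Their poses are not given: they have to be found in the camera images.
- bar_a_centre (a point): Soap bar A: cut bar of cream soap, a rounded block 72 x 54 x 30 mm, lying flat; all three are interchangeable. The point is its centre, 15 mm above its underside; x runs along the 72 mm length, y across the 54 mm width (grip across the width), z up. Weighs about 0.1 kg.
- bar_b_centre (a point): Soap bar B: cut bar of cream soap, a rounded block 72 x 54 x 30 mm, lying flat; all three are interchangeable. The point is its centre, 15 mm above its underside; x runs along the 72 mm length, y across the 54 mm width (grip across the width), z up. Weighs about 0.1 kg.
- bar_c_centre (a point): Soap bar C: cut bar of cream soap, a rounded block 69 x 51 x 30 mm, lying flat; all three are interchangeable. The point is its centre, 15 mm above its underside; x runs along the 69 mm length, y across the 51 mm width (grip across the width), z up. Weighs about 0.1 kg.
- dropper_centre (a point): Amber dropper bottle, 98 mm tall, upright: round glass body 31 mm across and 61 mm high, above it a black collar and rubber bulb, at most 20 mm across. The point is on its axis, 49 mm above its underside; z up. About 70 g; best gripped round the upper part of the glass, 45 to 58 mm above the underside.
- stamp_centre (a point): Turned wooden soap stamp, 60 mm tall, standing upright: a round foot 39 mm across and 24 mm high, above it a neck and knob at most 24 mm across. The point is on its axis, half-way up, 30 mm above its underside; z up. Weighs about 0.07 kg; grip it by the knob.
- long_box: Long open kraft-card box, grey insert, 94 (its x) by 254 mm (y), rim 25 mm high, fixed. Origin: centre of its underside. Recesses at x = 0: for bars at y = -73 and y = +21 mm, each 86 mm along y by 68 mm along x, 8 mm deep, floor 16 mm above the underside; bars lie lengthwise along y. For the bottle a round well 47 mm across at y = +94 mm, 18 mm deep, floor 6 mm above the underside.
- short_box: Short open kraft-card box, grey insert, 94 (its x) by 168 mm (y), rim 25 mm high, fixed. Origin: centre of its underside. Recesses at x = 0: for a bar at y = -30 mm, 86 mm along y by 68 mm along x, 8 mm deep, floor 16 mm above the underside; the bar lies lengthwise along y. For the stamp a round well 55 mm across at y = +47 mm, 12 mm deep, floor 12 mm above the underside.
- jar: Bystander: clear round tub of white flakes with a white screw lid, 83 mm across and 94 mm tall, at the far right of the boxes. Origin: centre of its underside. Leave it.
- tape: Bystander: roll of masking tape, 96 mm across and 25 mm high, lying flat to the right of the work. Origin: centre of its underside. Leave it.

How it is judged:
By the outcome, as a careful person would: the job done as asked, in the order asked, and still so for the second after the job is handed in, with the robot touching nothing.
It also fails if it takes over 125 s, if anything falls off the work surface, if the arm or the gripper's body presses on something with over 40 N, if the wrist force passes 120 N, or if a joint passes its speed limit or range.

## Working session

There is one attempt and no reset: what is moved stays moved. The work goes in short steps, Python scripts to look and compute and a shell command to move; the robot and the scene stay as the last step left them, time stands still between calls to the robot, and variables do not carry over. Pictures are saved under pics/ and viewed, about 12 in all and at most 16, crops included, and the job is handed in when it is done.

```bash
ls; mkdir -p pics
cat > h.py <<'E'
import numpy as np, cv2
from plant import r
from scipy.spatial.transform import Rotation as R
def cloud(s):
    K=s["K"]; z=s["range_z"]; h,w=z.shape
    u,v=np.meshgrid(np.arange(w),np.arange(h))
    p=np.stack([(u-K[0,2])/K[0,0]*z,-(v-K[1,2])/K[1,1]*z,-z],-1)
    A=np.array(s["attitude"]); M=R.from_quat(A).as_matrix() if A.size==4 else A
    P=p@M.T+np.array(s["position"]); P[z==0]=np.nan
    return P
E
python3 - <<'E'
from h import *
st=r.get_state(); print({k:np.round(v,3) for k,v in st.items()}, r.tips_ahead)
for n in ["scene","side"]:
    s=r.snapshot(n); cv2.imwrite(f"pics/{n}0.png",s["pixels"][...,::-1]); np.savez(f"{n}0.npz",P=cloud(s),I=s["pixels"])
    print(n,s["position"],s["attitude"],s["K"], (s["range_z"]>0).mean(), [k for k in s])
E
```

```text
pics
{'clock': np.float64(0.0), 'q': array([-1.165,  0.69 , -0.195,  1.566,  0.157,  0.902, -0.215]), 'qd': array([ 0.   , -0.002, -0.   ,  0.   ,  0.   ,  0.003,  0.   ]), 'joint_torque': array([-0.0000e+00, -5.2754e+01, -1.2670e+00, -1.5342e+01, -5.3000e-02,
        7.0000e-03,  0.0000e+00]), 'tool_pos': array([0.227, 0.582, 0.257]), 'eef_rot': array([ 0.185,  0.983, -0.001, -0.   ]), 'contact_force': array([-0.752,  0.448,  1.758]), 'moment': array([-0.019,  0.039,  0.015]), 'opening': np.float64(0.999)} 0.019
scene [0.10560681 0.93362319 1.02915167] [-0.08924287  0.40540936  0.8920961  -0.17844748] [[448.42447822   0.         254.23652019]
 [  0.         448.42447822 194.1146736 ]
 [  0.           0.           1.        ]] 0.9959716796875 ['pixels', 'range_z', 'K', 'position', 'attitude']
side [ 0.19148366 -0.77693786  0.7707895 ] [ 0.39810603 -0.10526649 -0.22046309  0.88420958] [[360.59122066   0.         257.36563445]
 [  0.         360.59122066 188.48897072]
 [  0.           0.           1.        ]] 0.9959971110026041 ['pixels', 'range_z', 'K', 'position', 'attitude']
```

View pics/scene0.png

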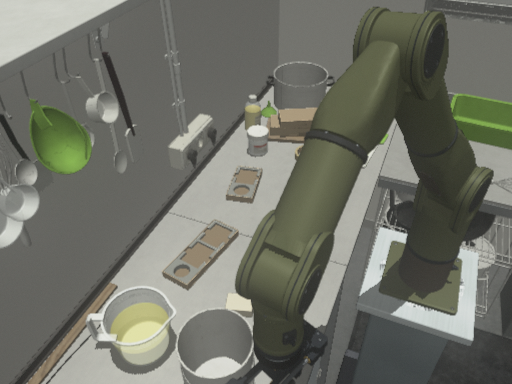

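View pics/side0.png

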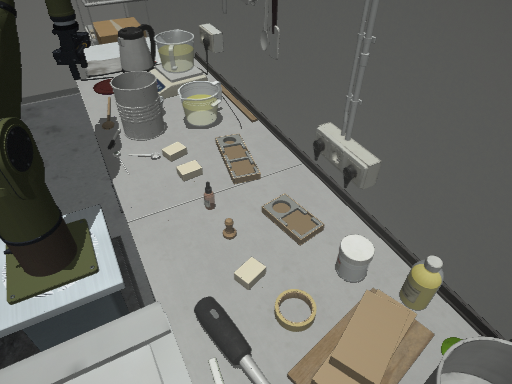

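The side view shows everything: bars at (174,151), (190,170) and (250,272), bottle (209,197), stamp (229,228), long box (238,157), short box (293,218), jar (355,257) and tape (295,310). The arm hides most of them in the scene view.

```bash
cat > seg.py <<'E'
from h import *
P=np.load("side0.npz")["P"]; I=np.load("side0.npz")["I"]
m=((P[...,2]>0.009)&(P[...,2]<0.2)&(P[...,0]>0.3)).astype(np.uint8)
n,L,st,_=cv2.connectedComponentsWithStats(m,connectivity=4)
for name,(u,v) in dict(b1=(174,151),b2=(190,170),b3=(250,270),bot=(209,200),stamp=(229,234),long=(226,143),short=(270,200),jar=(355,257),tape=(280,310)).items():
    l=L[v-3:v+4,u-3:u+4]; l=l[l>0]
    if not len(l): print(name,"none",P[v,u]); continue
    k=np.bincount(l).argmax(); q=P[L==k]; 
    zt=np.percentile(q[:,2],98); 
    t=q[(q[:,2]>zt-0.006)] if name[0]=='b' and name!='bot' or name in('long','short') else q
    rc=cv2.minAreaRect((t[:,:2]*1000).astype(np.float32))
    print(name,len(q),"ztop %.3f"%zt,"ctr",np.round(rc[0],0),"size",np.round(rc[1],0),"ang %.1f"%rc[2])
g=P[(P[...,2]<0.009)&(P[...,2]>-.02)&(P[...,0]>.4)&(P[...,0]<.8)]; print("table z",np.median(g[:,2]))
E
python3 seg.py
```

```text
b1 276 ztop 0.031 ctr [438. 292.] size [72. 57.] ang 16.3
b2 316 ztop 0.031 ctr [447. 163.] size [74. 57.] ang 2.8
b3 587 ztop 0.031 ctr [ 437. -296.] size [69. 52.] ang 21.0
bot 210 ztop 0.093 ctr [443. -21.] size [22. 31.] ang 67.6
stamp 178 ztop 0.059 ctr [ 450. -148.] size [32. 37.] ang 59.7
long 1249 ztop 0.025 ctr [622. 162.] size [258.  96.] ang 80.2
short 1544 ztop 0.025 ctr [ 635. -182.] size [ 98. 169.] ang 10.1
jar 1370 ztop 0.095 ctr [ 674. -401.] size [82. 81.] ang 44.8
tape 693 ztop 0.026 ctr [ 484. -434.] size [95. 93.] ang 59.9
table z -0.0007828074988022182
```

Run:
```python
from h import *
for f in ("side0","scene0"):
    P=np.load(f+".npz")["P"]
    m=((P[...,2]>0.05)&(P[...,2]<0.6)&(P[...,0]>0.15)&(P[...,0]<.9)&(abs(P[...,1])<.75)).astype(np.uint8)
    n,L,st,c=cv2.connectedComponentsWithStats(m,connectivity=4)
    for k in range(1,n):
        if st[k,4]<60: continue
        q=P[L==k]; print(f,st[k,:5],"min",np.percentile(q,1,axis=0).round(3),"max",np.percentile(q,99,axis=0).round(3))
```

```text
side0 [  45    0   46   80 1977] min [0.168 0.484 0.241] max [0.287 0.648 0.473]
side0 [  211     0   301   332 59111] min [ 0.735 -0.653  0.056] max [0.844 0.679 0.588]
side0 [169  46   8  24 115] min [0.585 0.718 0.118] max [0.611 0.746 0.214]
side0 [ 110   71   53   58 2365] min [0.309 0.432 0.052] max [0.462 0.593 0.205]
side0 [ 161   71   61   46 1644] min [0.537 0.405 0.051] max [0.729 0.748 0.131]
side0 [204 182  10  16 100] min [ 0.433 -0.028  0.051] max [ 0.457 -0.011  0.096]
side0 [ 338  234   37   38 1044] min [ 0.634 -0.442  0.051] max [ 0.712 -0.364  0.095]
side0 [ 312  289  105   95 5426] min [ 0.429 -0.652  0.053] max [ 0.681 -0.511  0.092]
side0 [203 299  29  39 284] min [ 0.296 -0.44   0.05 ] max [ 0.323 -0.339  0.058]
side0 [ 425  336   87   48 2100] min [ 0.57  -0.748  0.052] max [ 0.74  -0.686  0.152]
scene0 [    0     0   262   383 49565] min [ 0.726 -0.695  0.056] max [0.842 0.658 0.595]
scene0 [424   0  16  12 154] min [ 0.15  -0.744  0.488] max [ 0.193 -0.685  0.54 ]
scene0 [ 266   75   55   54 1787] min [ 0.512 -0.746  0.051] max [ 0.744 -0.502  0.15 ]
scene0 [247 125  22  22 383] min [ 0.632 -0.435  0.051] max [ 0.708 -0.355  0.097]
scene0 [  176   237   159   147 11472] min [0.17  0.438 0.058] max [0.46  0.63  0.599]
scene0 [  86  286   90   73 4286] min [0.533 0.409 0.054] max [0.716 0.562 0.133]
```

Run:
```python
from h import *
Q=np.concatenate([np.load(f+".npz")["P"].reshape(-1,3) for f in ("side0","scene0")])
for z0,z1 in((.06,.12),(.12,.2),(.2,.3),(.3,.45),(.45,.6)):
    print(z0,[ (round(y,2),round(float(np.percentile(t[:,0],2)),3)) for y in np.arange(-.35,.4,.1) for t in [Q[(Q[:,2]>z0)&(Q[:,2]<z1)&(Q[:,0]>.62)&(abs(Q[:,1]-y)<.05)]] if len(t)>5])
def tgt(c,yaw,d): a=np.deg2rad(yaw); return np.round([c[0]-np.sin(a)*d,c[1]+np.cos(a)*d],1)
for d in(-73,21,94): print("long",d,tgt((622,162),-9.8,d))
for d in(-30,47): print("short",d,tgt((635,-182),10.1,d))
```

```text
0.06 [(np.float64(-0.35), 0.635), (np.float64(-0.25), 0.77), (np.float64(-0.15), 0.837), (np.float64(-0.05), 0.771), (np.float64(0.05), 0.836), (np.float64(0.15), 0.836), (np.float64(0.25), 0.836), (np.float64(0.35), 0.836)]
0.12 [(np.float64(-0.35), 0.837), (np.float64(-0.25), 0.763), (np.float64(-0.15), 0.777), (np.float64(-0.05), 0.762), (np.float64(0.05), 0.836), (np.float64(0.15), 0.836), (np.float64(0.25), 0.836), (np.float64(0.35), 0.836)]
0.2 [(np.float64(-0.35), 0.836), (np.float64(-0.25), 0.79), (np.float64(-0.15), 0.785), (np.float64(-0.05), 0.787), (np.float64(0.05), 0.836), (np.float64(0.15), 0.836), (np.float64(0.25), 0.836), (np.float64(0.35), 0.836)]
0.3 [(np.float64(-0.35), 0.837), (np.float64(-0.25), 0.837), (np.float64(-0.15), 0.817), (np.float64(-0.05), 0.836), (np.float64(0.05), 0.836), (np.float64(0.15), 0.761), (np.float64(0.25), 0.764), (np.float64(0.35), 0.836)]
0.45 [(np.float64(-0.35), 0.837), (np.float64(-0.25), 0.837), (np.float64(-0.15), 0.817), (np.float64(-0.05), 0.836), (np.float64(0.05), 0.837), (np.float64(0.15), 0.759), (np.float64(0.25), 0.726), (np.float64(0.35), 0.711)]
long -73 [609.6  90.1]
long 21 [625.6 182.7]
long 94 [638.  254.6]
short -30 [ 640.3 -211.5]
short 47 [ 626.8 -135.7]
```

```bash
python3 -m inch '[[0.7,-0.97,0.4,0.52,80],[0.7,-0.97,0,0.52,80],[0.7,-0.97,0,0.52,80],[0.7,-0.97,0,0.52,80],[0.7,-0.97,0,0.52,80]]' 25
python3 -m inch '[[0.7,-0.97,0,0.52,80],[0.7,-0.97,0,0.52,80],[0.7,-0.97,0,0.52,80],[0.7,-0.97,0,0.52,80],[0.7,-0.97,0,0.52,80]]'
python3 -m inch '[[0.7,-0.97,0,0.52,80],[0.7,-0.93,-1,0.52,80],[0,0,-1,0,80],[0,0,0,0,80],[0,0,0,0,80]]'
cat >> h.py <<'E'
def yaw():
    M=R.from_quat(r.get_state()["eef_rot"]).as_matrix(); return np.degrees(np.arctan2(M[1,1],M[0,1]))
def look(n,cam="wrist"):
    s=r.snapshot(cam); cv2.imwrite(f"pics/{n}.png",s["pixels"][...,::-1]); P=cloud(s); np.savez(f"{n}.npz",P=P,I=s["pixels"]); return P
def blob(P,c,zlo,zhi,rad):
    "points near c (mm) between heights (mm): rect centre, sizes, angle"
    Q=P.reshape(-1,3)*1000; Q=Q[np.isfinite(Q[:,2])]
    q=Q[(Q[:,2]>zlo)&(Q[:,2]<zhi)&(np.hypot(*(Q[:,:2]-c).T)<rad)]
    if len(q)<10: return "none",len(q)
    rc=cv2.minAreaRect(q[:,:2].astype(np.float32)); return len(q),np.round(rc[0],1),np.round(rc[1],1),round(rc[2],1)
E
python3 - <<'E'
from h import *
P=look("w1"); st=r.get_state(); print(st["clock"],st["tool_pos"].round(4),yaw(),st["q"].round(2))
print(blob(P,(438,292),25,40,60)); print(blob(P,(447,163),25,40,60))
E
```

```text
clock: 0.6
tool_pos: [0.315, 0.4598, 0.2674]
eef_rot: [0.049, 0.999, -0.0, -0.0]
contact_force: [0.8, 0.3, 0.5]
opening: 0.905
clock: 1.1
tool_pos: [0.4025, 0.3385, 0.2675]
eef_rot: [-0.087, 0.996, -0.0, -0.0]
contact_force: [-0.1, 0.1, -0.1]
opening: 0.91
clock: 1.6
tool_pos: [0.4365, 0.2929, 0.2178]
eef_rot: [-0.141, 0.99, 0.0, -0.0]
contact_force: [-0.3, -0.0, -0.1]
opening: 0.91
1.65 [0.4368 0.2935 0.2185] 106.2198892811677 [-0.44  0.64 -0.39  1.9   0.37  0.68  0.8 ]
(3344, array([435.6, 295. ]), array([72.3, 53.1]), 17.2)
(3628, array([444.9, 167.1]), array([72.6, 54. ]), 5.1)
```

View pics/w1.png

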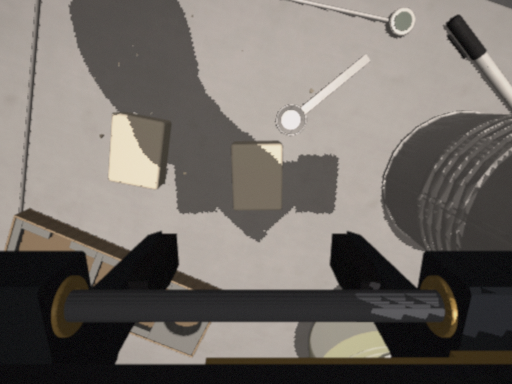

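The wrist view shows bar 1 at (257,177) and bar 2 at (137,151), with the pot off to the right. Bar size and height both match, so I'm going down.

```bash
python3 -m inch '[[-0.05,0.06,-1,0.16,80],[0,0,-1,0,80],[0,0,-1,0,80],[0,0,-1,0,80],[0,0,-1,0,80]]'
python3 -m inch '[[0,0,-1,0,80],[0,0,-0.8,0,80],[0,0,-0.42,0,80],[0,0,-0.2,0,80],[0,0,0,0,80]]'
python3 -m inch '[[0,0,0,0,40],[0,0,0,0,40],[0,0,0,0,40],[0,0,0,0,40],[0,0,0,0,40]]' 20
python3 -m inch '[[0,0,0.3,0,40],[0,0,0.7,0,40],[0,0,1,0,40],[0,0,0,0,40],[0,0,0,0,40]]'
```

```text
clock: 2.15
tool_pos: [0.4363, 0.2957, 0.0932]
eef_rot: [-0.149, 0.989, 0.001, 0.001]
contact_force: [0.3, 0.1, -0.5]
opening: 0.911
clock: 2.65
tool_pos: [0.4359, 0.2946, 0.0326]
eef_rot: [-0.149, 0.989, 0.0, 0.0]
contact_force: [0.7, -0.2, 0.6]
opening: 0.908
clock: 3.15
tool_pos: [0.4361, 0.2942, 0.0328]
eef_rot: [-0.149, 0.989, 0.0, 0.0]
contact_force: [-1.7, 0.3, 5.2]
opening: 0.609
clock: 3.65
tool_pos: [0.436, 0.2937, 0.0825]
eef_rot: [-0.149, 0.989, 0.0, 0.0]
contact_force: [-0.7, 0.1, -1.2]
opening: 0.607
```

```bash
python3 -m inch '[[0,0,0.5,-0.975,40],[0,0,0.5,-0.975,40],[0.4,-0.2,0.5,-0.975,40],[0.4,-0.2,0.5,-0.975,40],[0.4,-0.2,0.5,-0.975,40]]'
python3 -m inch '[[0.4,-0.24,0.5,-0.975,40],[0.4,-0.24,0.5,-0.975,40],[0.4,-0.24,0.5,-0.975,40],[0.4,-0.24,0,-0.975,40],[0.4,-0.24,0,-0.975,40]]'
python3 -m inch '[[0.4,-0.24,0,-0.975,40],[0.4,-0.24,0,-0.975,40],[0.4,-0.24,0,-0.975,40],[0.4,-0.24,0,-0.975,40],[0.4,-0.24,0,-0.975,40]]'
python3 -m inch '[[0.4,-0.24,0,-0.975,40],[0.4,-0.24,0,-0.975,40],[0.4,-0.24,0,-0.975,40],[0.4,-0.24,0,-0.975,40],[0.4,-0.24,0,-0.975,40]]'
python3 -m inch '[[0.4,-0.24,0,0,40],[0,0,0,0,40],[0,0,0,0,40]]'
python3 - <<'E'
from h import *
P=look("w2"); st=r.get_state(); print(st["clock"],st["tool_pos"].round(4),yaw(),st["q"].round(2))
print(blob(P,(622,162),21.5,31,150))
S=look("w2s","side"); print(blob(S,(622,162),21.5,31,150))
E
```

```text
clock: 4.15
tool_pos: [0.4654, 0.2781, 0.144]
eef_rot: [0.108, 0.994, -0.001, -0.001]
contact_force: [-0.5, 0.1, -0.3]
opening: 0.606
clock: 4.65
tool_pos: [0.5157, 0.2482, 0.1814]
eef_rot: [0.355, 0.935, -0.001, -0.0]
contact_force: [0.6, -0.1, -1.6]
opening: 0.607
clock: 5.15
tool_pos: [0.5653, 0.2181, 0.1807]
eef_rot: [0.58, 0.815, -0.001, -0.0]
contact_force: [0.1, 0.8, -0.7]
opening: 0.604
clock: 5.65
tool_pos: [0.6152, 0.1883, 0.1806]
eef_rot: [0.767, 0.642, -0.002, -0.0]
contact_force: [0.1, 0.5, -1.7]
opening: 0.602
clock: 5.95
tool_pos: [0.6252, 0.1827, 0.1815]
eef_rot: [0.765, 0.644, -0.001, -0.0]
contact_force: [-0.5, 0.1, -1.0]
opening: 0.605
6.0 [0.625  0.1832 0.1817] -9.810954535479544 [-0.45  0.82  0.18  1.56 -0.19  0.78 -0.36]
(7336, array([577.2, 228.6]), array([235.4, 130.1]), 10.7)
(407, array([571.7, 171.5]), array([256.2, 195.9]), 79.6)
```

View pics/w2.png

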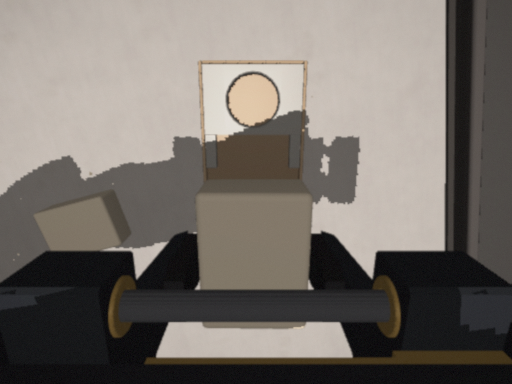

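The box, round well (253,99) and held bar line up well by eye. Now I'll check it with numbers.

Run:
```python
from h import *
P=np.load("w2.npz")["P"]*1000; I=np.load("w2.npz")["I"]
def boxf(P,c,yaw,d0,d1,zlo,zhi):
    a=np.deg2rad(yaw); Q=P.reshape(-1,3); Q=Q[np.isfinite(Q[:,2])]
    l=(Q[:,:2]-c)@np.array([[np.cos(a),-np.sin(a)],[np.sin(a),np.cos(a)]])
    k=(abs(l[:,0])<60)&(l[:,1]>d0)&(l[:,1]<d1)&(Q[:,2]>zlo)&(Q[:,2]<zhi); return l[k],Q[k]
l,q=boxf(P,(622,162),-9.8,65,140,20,30)
print("rim x",np.percentile(l[:,0],[.5,99.5]),"y max",np.percentile(l[:,1],99.5), "z",np.median(q[:,2]))
for d in (70,90,110): 
    t=l[abs(l[:,1]-d)<8][:,0]; print(d,t.min(),t.max(),(t.min()+t.max())/2)
l,q=boxf(P,(622,162),-9.8,60,130,0,13); print("well",len(l),(l.min(0)+l.max(0))/2,np.ptp(l,axis=0),np.median(q[:,2]))
# held bar underside pts
l,q=boxf(P,(625,183),-9.8,-60,60,140,185); print("bar",len(l),np.percentile(l,[1,99],axis=0),np.percentile(q[:,2],[2,98]))
for n in("b2",): print(blob(P/1000,(445,167),25,40,60))
```

```text
rim x [-49.27076628  43.74169996] y max 129.94365076365165 z 23.862891997915135
70 -49.488630216173014 43.950618766085 -2.769005725044007
90 -49.53205674177721 44.02878438794691 -2.7516361769151523
110 -49.78989581738694 44.13924742762883 -2.8253241948790553
well 2653 [1.81718811e-02 9.50936102e+01] [119.92376703  69.12850379] 5.555559230207896
bar 14433 [[-37.0451883  -35.671557  ]
 [ 36.21538271  34.5153539 ]] [156.49846834 182.69070087]
(3470, array([445.6, 167.9]), array([72.4, 53.5]), 5.3)
```

```bash
python3 -m inch '[[-0.05,0.1,-1,0,40],[0,0,-1,0,40],[0,0,-1,0,40],[0,0,-0.8,0,40],[0,0,-0.5,0,40]]'
python3 -m inch '[[0,0,-0.4,0,40],[0,0,-0.3,0,40],[0,0,-0.2,0,40],[0,0,-0.05,0,40],[0,0,0,0,40]]'
python3 -m inch '[[0,0,0,0,62],[0,0,0,0,66],[0,0,0,0,72],[0,0,0,0,80]]'
python3 -m inch '[[0,0,0.5,0,80],[0,0,1,0,80],[0,0,1,0,80],[0,0,1,0,80],[0,0,0,0,80]]'
python3 - <<'E'
from h import *
P=look("w3"); st=r.get_state(); print(st["clock"],st["tool_pos"].round(4),yaw(),st["q"].round(2))
print(blob(P,(624,185),35,55,60)); q=P[abs(P[...,0]-.62)<.01];q=q[abs(q[:,1]-.19)<.01]; print(np.median(q[:,2]))
E
```

```text
clock: 6.55
tool_pos: [0.6232, 0.1858, 0.0731]
eef_rot: [0.765, 0.644, -0.001, -0.001]
contact_force: [-0.0, 0.2, -2.2]
opening: 0.604
clock: 7.05
tool_pos: [0.6248, 0.1854, 0.0513]
eef_rot: [0.765, 0.643, 0.0, 0.0]
contact_force: [0.1, 0.5, -1.2]
opening: 0.608
clock: 7.45
tool_pos: [0.6247, 0.1854, 0.0513]
eef_rot: [0.766, 0.643, 0.0, 0.0]
contact_force: [0.3, -0.1, -0.1]
opening: 0.886
clock: 7.95
tool_pos: [0.6272, 0.1858, 0.1431]
eef_rot: [0.766, 0.643, 0.004, 0.002]
contact_force: [0.3, 0.4, 0.1]
opening: 0.908
8.0 [0.626  0.1857 0.1411] -9.904849095342772 [-0.45  0.87  0.17  1.59 -0.2   0.69 -0.36]
(6168, array([623.8, 184.6]), array([71.9, 53.6]), 80.2)
0.04565004910400848
```

View pics/w3.png

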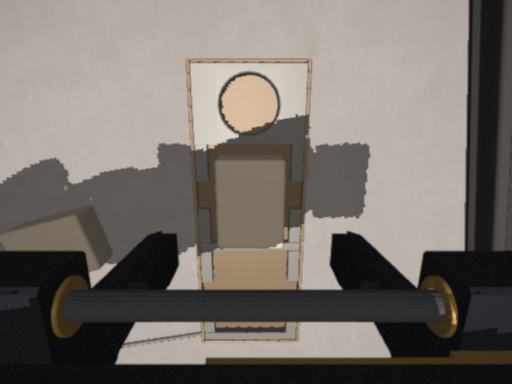

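Bar 1 is seated: its top is at 45.7 mm (46 expected), and it sits at pixel (250,200) inside its recess. Next is bar 2.

```bash
python3 -m inch '[[-0.55,-0.05,0,-0.96,80],[-0.55,-0.05,0,-0.96,80],[-0.55,-0.05,0,-0.96,80],[-0.55,-0.05,0,-0.96,80],[-0.55,-0.05,0,-0.96,80]]'
python3 -m inch '[[-0.55,-0.05,0,-0.96,80],[-0.55,-0.05,0,-0.96,80],[-0.55,-0.05,0,-0.96,80],[-0.55,-0.05,0,-0.96,80],[-0.55,-0.05,0,-0.96,80]]'
python3 -m inch '[[-0.55,-0.05,0,-0.96,80],[-0.55,-0.05,0,-0.96,80],[-0.6,-0.11,0,-0.96,80],[0,0,0,0,80],[0,0,0,0,80]]'
python3 - <<'E'
from h import *
P=look("w4"); st=r.get_state(); print(st["clock"],st["tool_pos"].round(4),yaw(),st["q"].round(2))
print(blob(P,(445,168),25,40,60))
E
```

```text
clock: 8.5
tool_pos: [0.5545, 0.1789, 0.1377]
eef_rot: [0.902, 0.431, -0.001, -0.0]
contact_force: [-0.6, 1.0, -0.4]
opening: 0.912
clock: 9.0
tool_pos: [0.4858, 0.1726, 0.1379]
eef_rot: [0.981, 0.193, -0.001, 0.0]
contact_force: [-0.4, -0.1, 0.2]
opening: 0.91
clock: 9.5
tool_pos: [0.4448, 0.1677, 0.1382]
eef_rot: [0.999, 0.047, -0.0, 0.0]
contact_force: [0.9, 0.3, 0.4]
opening: 0.909
9.55 [0.4454 0.1678 0.1384] -84.65694554729106 [-0.69  0.76  0.39  2.13 -0.75  0.39 -1.17]
(5646, array([445.6, 167.7]), array([72.2, 53.5]), 5.1)
```

```bash
python3 -m inch '[[0,0,-1,0,80],[0,0,-1,0,80],[0,0,-1,0,80],[0,0,-0.7,0,80],[0,0,-0.35,0,80]]'
python3 -m inch '[[0,0,-0.15,0,80],[0,0,0,0,80],[0,0,0,0,40],[0,0,0,0,40],[0,0,0,0,40]]'
python3 -m inch '[[0,0,0,0,40],[0,0,0,0,40],[0,0,0.3,0,40],[0,0,0.7,0,40],[0,0,1,0,40]]'
python3 -m inch '[[0,0,1,0,40],[0.5,-0.23,0.6,0.96,40],[0.5,-0.23,0.5,0.96,40],[0.5,-0.23,0,0.96,40],[0.5,-0.23,0,0.96,40]]'
python3 -m inch '[[0.5,-0.23,0,0.96,40],[0.5,-0.23,0,0.96,40],[0.5,-0.23,0,0.96,40],[0.5,-0.23,0,0.96,40],[0.5,-0.23,0,0.96,40]]'
python3 -m inch '[[0.5,-0.23,0,0.96,40],[0.5,-0.23,0,0.96,40],[0.5,-0.23,0,0.96,40],[0.5,-0.24,0,0.96,40],[0,0,0,0,40]]'
python3 - <<'E'
from h import *
st=r.get_state(); print(st["clock"],st["tool_pos"].round(4),yaw(),st["q"].round(2))
P=look("w5"); q=P[(P[...,2]>.09)]*1000;q=q[np.isfinite(q[:,2])]; q=q[(np.hypot(*(q[:,:2]-[608,93]).T)<50)&(q[:,2]<st["tool_pos"][2]*1000)]
print(cv2.minAreaRect(q[:,:2].astype(np.float32)),np.percentile(q[:,2],[1,99]))
E
```

```text
clock: 10.05
tool_pos: [0.4451, 0.1675, 0.0357]
eef_rot: [0.999, 0.046, -0.0, -0.0]
contact_force: [-0.8, -0.7, 1.1]
opening: 0.907
clock: 10.55
tool_pos: [0.4448, 0.1678, 0.034]
eef_rot: [0.999, 0.046, 0.001, -0.0]
contact_force: [0.2, -0.9, -0.4]
opening: 0.659
clock: 11.05
tool_pos: [0.4438, 0.1673, 0.0836]
eef_rot: [0.999, 0.045, -0.001, 0.0]
contact_force: [-0.6, -0.6, 0.1]
opening: 0.601
clock: 11.55
tool_pos: [0.4948, 0.1445, 0.1368]
eef_rot: [0.969, 0.246, 0.0, 0.0]
contact_force: [-0.6, 0.0, -1.0]
opening: 0.603
clock: 12.05
tool_pos: [0.5569, 0.1154, 0.1362]
eef_rot: [0.878, 0.479, -0.001, 0.0]
contact_force: [0.1, 0.6, -1.1]
opening: 0.609
clock: 12.55
tool_pos: [0.6082, 0.0907, 0.1363]
eef_rot: [0.766, 0.643, 0.0, 0.001]
contact_force: [0.0, -0.5, -0.6]
opening: 0.601
12.55 [0.6082 0.0907 0.1363] -10.011460947255902 [-0.3   0.84  0.14  1.71 -0.18  0.61 -0.23]
((607.62353515625, 91.83511352539062), (72.66365814208984, 82.48262023925781), 79.87186431884766) [106.25338828 135.06899516]
```

```bash
python3 -m inch '[[0,0.08,-1,0,40],[0,0,-0.9,0,40],[0,0,-0.6,0,40],[0,0,-0.4,0,40],[0,0,-0.3,0,40]]'
python3 -m inch '[[0,0,-0.2,0,40],[0,0,-0.04,0,40],[0,0,0,0,40],[0,0,0,0,62],[0,0,0,0,68]]'
python3 -m inch '[[0,0,0,0,74],[0,0,0,0,80],[0,0,0.6,0,80],[0,0,1,0,80],[0,0,1,0,80]]'
python3 -m inch '[[0,0,1,0,80],[0,0,0.5,0,80],[0,0,0,0,80]]'
python3 - <<'E'
from h import *
P=look("w6"); st=r.get_state(); print(st["clock"],st["tool_pos"].round(4),yaw(),st["q"].round(2))
print(blob(P,(608,93),35,55,60)); q=P[abs(P[...,0]-.608)<.01];q=q[abs(q[:,1]-.1)<.01]; print(np.median(q[:,2]))
S=look("s6","side"); print(blob(S,(444,-17),10,110,40),blob(S,(451,-145),4,70,40))
E
```

```text
clock: 13.1
tool_pos: [0.6066, 0.0947, 0.0554]
eef_rot: [0.766, 0.643, -0.0, -0.0]
contact_force: [0.2, -0.5, -0.9]
opening: 0.607
clock: 13.6
tool_pos: [0.6075, 0.0946, 0.0506]
eef_rot: [0.766, 0.643, 0.001, 0.0]
contact_force: [0.1, -0.6, -0.0]
opening: 0.756
clock: 14.1
tool_pos: [0.6069, 0.0945, 0.1164]
eef_rot: [0.766, 0.643, -0.0, -0.0]
contact_force: [-0.3, -0.4, -0.2]
opening: 0.909
clock: 14.4
tool_pos: [0.6084, 0.0947, 0.1549]
eef_rot: [0.766, 0.643, 0.002, 0.001]
contact_force: [-0.9, -0.4, -0.2]
opening: 0.907
14.45 [0.6074 0.0947 0.1533] -9.896878297245223 [-0.31  0.81  0.15  1.7  -0.18  0.64 -0.24]
(5900, array([608.5, 105.8]), array([93.7, 53.5]), 80.1)
0.04570104312906015
(209, array([444.6, -20.6]), array([20.2, 30.7]), 86.4) (196, array([ 450.3, -148.2]), array([31.8, 36.6]), 66.0)
```

```bash
python3 -m inch '[[-0.5,-0.3,0.5,0,80],[-0.8,-0.55,0.5,0,80],[-0.8,-0.55,0.5,0,80],[-0.8,-0.55,0.5,0,80],[-0.8,-0.55,0,0,80]]'
python3 -m inch '[[-0.8,-0.55,0,0,80],[-0.8,-0.55,0,0,80],[-0.8,-0.55,0,0,80],[-0.44,-0.24,0,0,80],[0,0,0,0,80]]'
python3 -m inch '[[0,0,0,0,80],[0,0,0,0,80]]'
python3 - <<'E'
from h import *
P=look("w7"); st=r.get_state(); print(st["clock"],st["tool_pos"].round(4),yaw(),st["q"].round(2))
for a,b in((20,50),(35,57),(62,80),(80,110)): print(a,blob(P,(444,-16),a,b,35))
E
```

```text
clock: 15.0
tool_pos: [0.5138, 0.0315, 0.2025]
eef_rot: [0.765, 0.643, 0.0, 0.0]
contact_force: [1.6, -0.2, -0.8]
opening: 0.908
clock: 15.5
tool_pos: [0.4417, -0.0159, 0.2019]
eef_rot: [0.766, 0.643, -0.001, -0.001]
contact_force: [-0.0, -0.3, -0.7]
opening: 0.906
clock: 15.7
tool_pos: [0.4449, -0.0143, 0.2023]
eef_rot: [0.765, 0.644, 0.001, 0.0]
contact_force: [0.9, 0.3, -0.1]
opening: 0.91
15.75 [ 0.4447 -0.0144  0.2023] -9.824957904980776 [-0.14  0.57  0.11  2.16 -0.15  0.42 -0.08]
20 (156, array([443.6,  -9.7]), array([27.4, 30.2]), 82.9)
35 (333, array([443.6,  -9.7]), array([27.4, 30.2]), 82.9)
62 (249, array([444.1,  -9.8]), array([17.3, 18.9]), 85.9)
80 (204, array([444., -10.]), array([11.1, 10.9]), 77.0)
```

View pics/w7.png

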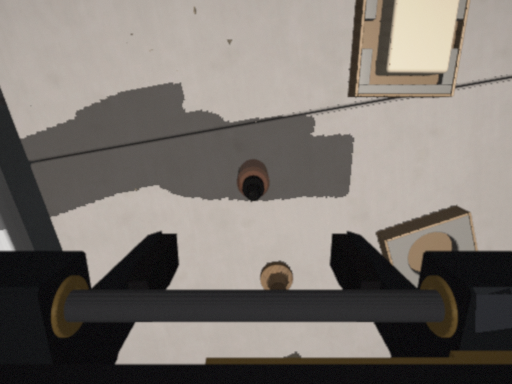

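Bottle at pixel (253,182), stamp at (277,278). The wrist depths give the bottle axis as (444,-10), about 6 mm in y from the side view. Bar checks after release agreed with the wrist camera, so I'll use its value. The jaws close along x, so a small y error does no harm.

```bash
python3 -m inch '[[0,0.14,-0.6,0,80],[0,0,-0.8,0,80],[0,0,-0.8,0,80],[0,0,-0.8,0,80],[0,0,-0.8,0,80]]'
python3 -m inch '[[0,0,-0.8,0,80],[0,0,-0.6,0,80],[0,0,-0.4,0,80],[0,0,-0.25,0,80],[0,0,0,0,80]]'
python3 -m inch '[[0,0,0,0,50],[0,0,0,0,42],[0,0,0,0,36],[0,0,0,0,32],[0,0,0,0,28]]' 15
python3 -m inch '[[0,0,0,0,25],[0,0,0,0,25],[0,0,0,0,25],[0,0,0,0,25]]' 15
python3 - <<'E'
from h import *
st=r.get_state(); print(st["clock"],st["tool_pos"].round(4),st["opening"]*88.1)
look("w8"); s=look("s8","side")
I=cv2.imread("pics/s8.png")[130:260,150:280]; cv2.imwrite("pics/s8c.png",cv2.resize(I,None,fx=4,fy=4,interpolation=2))
E
```

```text
clock: 16.25
tool_pos: [0.4446, -0.011, 0.1065]
eef_rot: [0.765, 0.644, 0.001, 0.0]
contact_force: [1.0, -0.5, -0.3]
opening: 0.908
clock: 16.75
tool_pos: [0.4451, -0.0107, 0.0592]
eef_rot: [0.765, 0.644, -0.0, -0.001]
contact_force: [0.6, 0.2, -0.6]
opening: 0.909
clock: 17.25
tool_pos: [0.4445, -0.0112, 0.0603]
eef_rot: [0.765, 0.643, 0.0, -0.001]
contact_force: [0.0, -0.1, -0.9]
opening: 0.474
clock: 17.65
tool_pos: [0.4445, -0.0112, 0.0601]
eef_rot: [0.766, 0.643, -0.0, -0.001]
contact_force: [-0.3, -0.1, 1.2]
opening: 0.336
17.65 [ 0.4445 -0.0112  0.0601] 29.589838094573953
```

View pics/s8c.png

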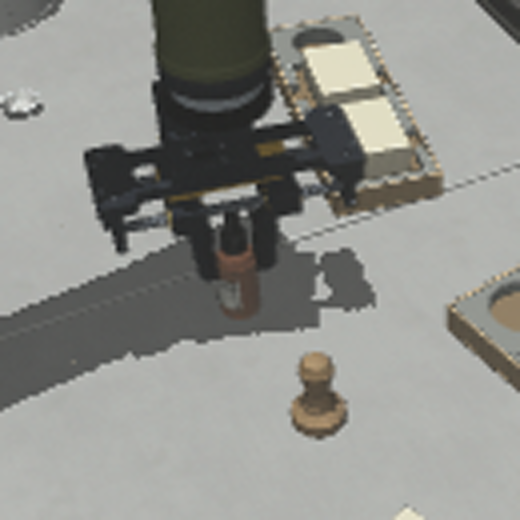

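The bottle is upright between the fingers at (238,270) in the crop, and the stamp is untouched. Lifting and carrying it across.

```bash
python3 -m inch '[[0,0,0.2,0,25],[0,0,0.5,0,25],[0,0,0.8,0,25],[0,0,0.8,0,25],[0,0,0.8,0,25]]'
python3 -m inch '[[0.2,0.3,0.5,0,25],[0.4,0.6,0,0,25],[0.6,0.8,0,0,25],[0.6,0.8,0,0,25],[0.6,0.8,0,0,25]]'
python3 -m inch '[[0.6,0.8,0,0,25],[0.6,0.8,0,0,25],[0.6,0.8,0,0,25],[0.6,0.8,0,0,25],[0.6,0.8,0,0,25]]'
python3 -m inch '[[0.6,0.8,0,0,25],[0.6,0.8,0,0,25],[0.6,0.8,0,0,25],[0.4,0.6,0,0,25],[0.06,0.4,0,0,25]]'
python3 -m inch '[[0,0,0,0,25],[0,0,0,0,25],[0,0,0,0,25]]'
python3 - <<'E'
from h import *
P=look("w9"); st=r.get_state(); print(st["clock"],st["tool_pos"].round(4),yaw(),st["q"].round(2),st["opening"]*88)
z=st["tool_pos"][2]*1000
for a,b in((8,35),(-3,8)): print(blob(P,st["tool_pos"][:2]*1000,z+a,z+b if b>a else z+20,25))
q=P.reshape(-1,3)*1000;q=q[np.isfinite(q[:,2])]
a=np.deg2rad(-9.8); l=(q[:,:2]-[620,164.7])@np.array([[np.cos(a),-np.sin(a)],[np.sin(a),np.cos(a)]]); k=(abs(l[:,0])<60)&(l[:,1]>60)&(l[:,1]<140)&(q[:,2]>20)&(q[:,2]<29)
print(np.percentile(l[k],[.5,99.5],axis=0))
E
```

```text
clock: 18.25
tool_pos: [0.444, -0.0112, 0.1385]
eef_rot: [0.766, 0.643, -0.0, -0.001]
contact_force: [0.6, 0.2, -1.5]
opening: 0.334
clock: 18.75
tool_pos: [0.5045, 0.0722, 0.1503]
eef_rot: [0.765, 0.643, -0.0, -0.001]
contact_force: [0.4, 0.9, -0.4]
opening: 0.337
clock: 19.25
tool_pos: [0.5793, 0.1722, 0.1501]
eef_rot: [0.765, 0.644, -0.001, -0.001]
contact_force: [0.5, 0.4, -0.8]
opening: 0.338
clock: 19.75
tool_pos: [0.6362, 0.2577, 0.1498]
eef_rot: [0.765, 0.644, 0.0, -0.001]
contact_force: [0.2, -0.4, -1.1]
opening: 0.338
clock: 20.05
tool_pos: [0.6354, 0.2547, 0.1501]
eef_rot: [0.766, 0.643, -0.001, -0.001]
contact_force: [0.5, 0.5, -0.6]
opening: 0.337
20.1 [0.6356 0.2548 0.1502] -9.996253521721735 [-0.64  0.93  0.4   1.47 -0.44  0.83 -0.26] 29.830016283359836
(2756, array([635.1, 255.5]), array([22.5, 46.6]), 77.8)
(1613, array([635.4, 256.3]), array([22.3, 46.4]), 79.5)
[[-46.80263126  61.00870488]
 [ 46.25351761 128.18917014]]
```

View pics/w9.png

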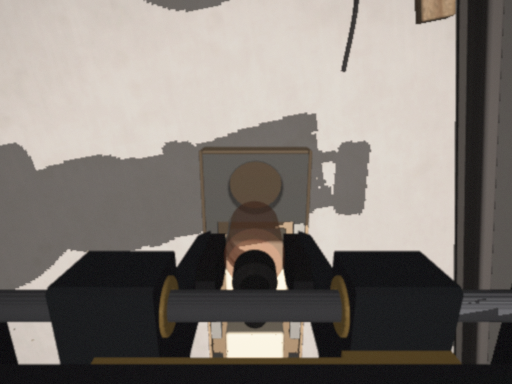

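The box fit agrees within 1 mm. The well is at (254,185), with the bottle leading into it. Lowering.

```bash
python3 -m inch '[[0.03,0.1,-0.4,0,25],[0,0,-0.6,0,25],[0,0,-0.6,0,25],[0,0,-0.5,0,25],[0,0,-0.4,0,25]]'
python3 -m inch '[[0,0,-0.3,0,25],[0,0,-0.3,0,25],[0,0,-0.15,0,25],[0,0,0,0,25],[0,0,0,0,25]]'
```

```text
clock: 20.6
tool_pos: [0.6358, 0.2585, 0.0855]
eef_rot: [0.766, 0.643, -0.001, -0.002]
contact_force: [0.6, 0.3, -0.5]
opening: 0.339
clock: 21.1
tool_pos: [0.637, 0.2589, 0.0692]
eef_rot: [0.765, 0.643, 0.0, -0.001]
contact_force: [-0.4, 0.0, -0.3]
opening: 0.336
```

```bash
python3 -m inch '[[0,-0.02,-0.08,0,25],[0,0,-0.04,0,25],[0,0,0,0,25]]'
python3 -m inch '[[0,0,0,0,32],[0,0,0,0,34],[0,0,0,0,38],[0,0,0,0,44],[0,0,0,0,52]]'
python3 -m inch '[[0,0,0,0,64],[0,0,0,0,70],[0,0,0,0,70],[0,0,0.3,0,70],[0,0,0.6,0,70]]'
python3 -m inch '[[0,0,1,0,70],[0,0,1,0,70],[0,0,1,0,70],[0,0,1,0,80],[0,0,0.5,0,80]]'
python3 - <<'E'
from h import *
P=look("w10"); st=r.get_state(); print(st["clock"],st["tool_pos"].round(4),yaw(),st["q"].round(2))
for a,b in((50,64),(68,85),(85,115)): print(a,blob(P,(636,258),a,b,30))
q=P[(abs(P[...,0]-.636)<.01)&(abs(P[...,1]-.258)<.01)]; print(np.nanmax(q[:,2]))
E
```

```text
clock: 21.4
tool_pos: [0.6369, 0.2583, 0.0663]
eef_rot: [0.765, 0.643, 0.0, -0.001]
contact_force: [0.3, -0.0, 1.6]
opening: 0.336
clock: 21.9
tool_pos: [0.6366, 0.2583, 0.0658]
eef_rot: [0.765, 0.643, -0.0, -0.001]
contact_force: [0.0, -0.3, 0.3]
opening: 0.57
clock: 22.4
tool_pos: [0.6358, 0.2581, 0.0881]
eef_rot: [0.765, 0.643, -0.001, -0.002]
contact_force: [0.6, 0.7, 1.0]
opening: 0.793
clock: 22.9
tool_pos: [0.6381, 0.2584, 0.2047]
eef_rot: [0.766, 0.643, 0.002, -0.0]
contact_force: [-0.4, -0.4, 0.9]
opening: 0.905
22.95 [0.6387 0.2586 0.2057] -9.906067905756354 [-0.66  0.87  0.43  1.43 -0.41  0.93 -0.29]
50 (347, array([636.7, 260.6]), array([26.1, 29.9]), 78.2)
68 (258, array([636.5, 259.6]), array([17.2, 19. ]), 79.2)
85 (217, array([636.6, 259.2]), array([11.2, 11.4]), 7.5)
0.10445416006629474
```

View pics/w10.png

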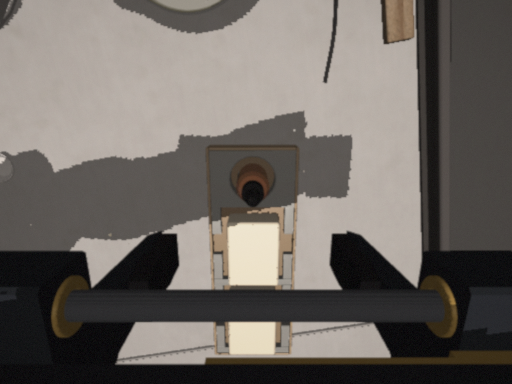

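Bottle seated upright: top at 104.4 mm (104 expected), axis within 2 mm of the well. Now bar C.

```bash
python3 -m inch '[[-0.35,-0.95,0,-0.43,80],[-0.35,-0.95,0,-0.43,80],[-0.35,-0.95,0,-0.43,80],[-0.35,-0.95,0,-0.43,80],[-0.35,-0.95,0,-0.43,80]]'
python3 -m inch '[[-0.35,-0.95,0,-0.43,80],[-0.35,-0.95,0,-0.43,80],[-0.35,-0.95,0,-0.43,80],[-0.35,-0.95,0,-0.43,80],[-0.35,-0.95,0,-0.43,80]]'
python3 -m inch '[[-0.35,-0.95,0,-0.43,80],[-0.35,-0.95,0,-0.43,80],[-0.35,-0.95,0,-0.43,80],[-0.35,-0.95,0,-0.43,80],[-0.35,-0.95,0,-0.43,80]]'
python3 -m inch '[[-0.35,-0.95,0,-0.43,80],[-0.35,-0.95,0,-0.43,80],[-0.35,-0.95,0,-0.43,80],[-0.35,-0.95,0,-0.43,80],[-0.35,-0.95,0,-0.43,80]]'
python3 -m inch '[[-0.35,-0.95,0,-0.43,80],[-0.35,-0.95,0,-0.43,80],[-0.35,-0.95,-0.5,-0.43,80],[0,0,0,0,80],[0,0,0,0,80]]'
python3 - <<'E'
from h import *
P=look("w11"); st=r.get_state(); print(st["clock"],st["tool_pos"].round(4),yaw(),st["q"].round(2))
print(blob(P,(436,-292),25,40,60))
E
```

```text
clock: 23.45
tool_pos: [0.592, 0.1386, 0.2003]
eef_rot: [0.833, 0.553, -0.001, -0.001]
contact_force: [0.6, -0.4, 0.5]
opening: 0.905
clock: 23.95
tool_pos: [0.5483, 0.02, 0.2004]
eef_rot: [0.89, 0.456, -0.0, -0.001]
contact_force: [0.3, -0.0, -0.9]
opening: 0.908
clock: 24.45
tool_pos: [0.5047, -0.0988, 0.2005]
eef_rot: [0.936, 0.353, -0.0, -0.001]
contact_force: [0.2, 0.6, -0.1]
opening: 0.903
clock: 24.95
tool_pos: [0.461, -0.2174, 0.2005]
eef_rot: [0.969, 0.245, 0.0, -0.001]
contact_force: [0.2, 0.1, -0.3]
opening: 0.907
clock: 25.45
tool_pos: [0.4349, -0.2876, 0.1879]
eef_rot: [0.984, 0.18, 0.0, -0.002]
contact_force: [-0.3, 0.4, 0.8]
opening: 0.909
25.5 [ 0.4356 -0.2869  0.1881] -69.17070265545027 [ 0.18  0.73  0.53  1.97 -0.63  0.62 -0.07]
(3569, array([ 435.6, -294.1]), array([68.5, 50.6]), 21.0)
```

```bash
python3 -m inch '[[0,-0.29,-1,0,80],[0,0,-1,0,80],[0,0,-1,0,80],[0,0,-1,0,80],[0,0,-1,0,80]]'
python3 -m inch '[[0,0,-0.6,0,80],[0,0,-0.4,0,80],[0,0,-0.2,0,80],[0,0,0,0,80],[0,0,0,0,80]]'
python3 -m inch '[[0,0,0,0,40],[0,0,0,0,40],[0,0,0,0,40],[0,0,0,0,40],[0,0,0,0,40]]' 20
python3 -m inch '[[0,0,0.3,0,40],[0,0,0.7,0,40],[0,0,1,0,40],[0,0,1,0,40],[0,0,1,0,40]]'
```

```text
clock: 26.0
tool_pos: [0.4366, -0.2935, 0.0626]
eef_rot: [0.983, 0.182, 0.001, -0.001]
contact_force: [0.5, -0.2, -0.7]
opening: 0.908
clock: 26.5
tool_pos: [0.4359, -0.2952, 0.0339]
eef_rot: [0.984, 0.18, 0.001, -0.001]
contact_force: [0.7, -0.1, 0.0]
opening: 0.906
clock: 27.0
tool_pos: [0.4354, -0.2952, 0.0335]
eef_rot: [0.984, 0.18, 0.001, -0.001]
contact_force: [0.5, 0.3, 1.9]
opening: 0.57
clock: 27.5
tool_pos: [0.4351, -0.295, 0.1345]
eef_rot: [0.984, 0.18, 0.0, -0.001]
contact_force: [0.2, -1.1, -1.0]
opening: 0.572
```

```bash
python3 -m inch '[[0.58,0.25,0.5,0.943,40],[0.58,0.25,0.5,0.943,40],[0.58,0.25,0.5,0.943,40],[0.58,0.25,0,0.943,40],[0.58,0.25,0,0.943,40]]'
python3 -m inch '[[0.58,0.25,0,0.943,40],[0.58,0.25,0,0.943,40],[0.58,0.25,0,0.943,40],[0.58,0.25,0,0.943,40],[0.58,0.25,0,0.943,40]]'
python3 -m inch '[[0.58,0.25,0,0.943,40],[0.58,0.25,0,0.943,40],[0.58,0.25,0,0.943,40],[0.58,0.21,0,0.943,40],[0,0,0,0,40]]'
python3 -m inch '[[0,0,0,0,40]]'
python3 - <<'E'
from h import *
P=look("w12"); st=r.get_state(); print(st["clock"],st["tool_pos"].round(4),yaw(),st["q"].round(2))
q=P.reshape(-1,3)*1000;q=q[np.isfinite(q[:,2])]
a=np.deg2rad(10.1); l=(q[:,:2]-[635,-182])@np.array([[np.cos(a),-np.sin(a)],[np.sin(a),np.cos(a)]])
k=(abs(l[:,0])<60)&(l[:,1]>15)&(l[:,1]<100)&(q[:,2]>20)&(q[:,2]<29)
print(np.percentile(l[k],[.3,99.7],axis=0))
for d in (35,55,75):
    t=l[k&(abs(l[:,1]-d)<8)][:,0]; print(d,t.min(),t.max(),(t.min()+t.max())/2)
E
```

```text
clock: 28.0
tool_pos: [0.5083, -0.2636, 0.1716]
eef_rot: [0.909, 0.417, 0.0, -0.001]
contact_force: [0.3, -0.0, -1.3]
opening: 0.575
clock: 28.5
tool_pos: [0.5804, -0.2323, 0.171]
eef_rot: [0.78, 0.626, -0.001, -0.001]
contact_force: [-0.7, -0.6, -0.7]
opening: 0.57
clock: 29.0
tool_pos: [0.6399, -0.207, 0.1708]
eef_rot: [0.642, 0.767, 0.001, -0.001]
contact_force: [0.8, 0.5, -2.0]
opening: 0.576
clock: 29.1
tool_pos: [0.6375, -0.2089, 0.1707]
eef_rot: [0.644, 0.765, -0.001, -0.002]
contact_force: [0.0, 0.4, -0.9]
opening: 0.573
29.15 [ 0.637  -0.2094  0.1707] 9.806414272011182 [ 0.14  0.86  0.22  1.5  -0.23  0.81  0.61]
[[-49.06337061  15.69287514]
 [ 44.3565276   87.10038242]]
35 -49.245860776660024 44.88344265934129 -2.181209058659366
55 -49.59029296457443 44.54455168738527 -2.522870638594579
75 -49.73354564804482 44.52677538923884 -2.6033851294029873
```

View pics/w12.png

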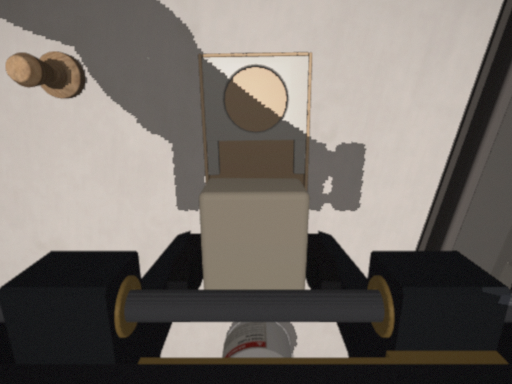

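```bash
python3 -m inch '[[0.01,0.01,-1,0.04,40],[0,0,-1,0,40],[0,0,-1,0,40],[0,0,-0.7,0,40],[0,0,-0.4,0,40]]'
python3 -m inch '[[0,0,-0.3,0,40],[0,0,-0.25,0,40],[0,0,-0.15,0,40],[0,0,0,0,40],[0,0,0,0,40]]'
python3 -m inch '[[0,0,0,0,60],[0,0,0,0,64],[0,0,0,0,70],[0,0,0,0,80],[0,0,0,0,80]]'
python3 -m inch '[[0,0,0.5,0,80],[0,0,1,0,80],[0,0,1,0,80],[0,0,1,0,80],[0,0,1,0,80]]'
python3 -m inch '[[0,0,1,0,80],[0,0,0,0,80]]'
python3 - <<'E'
from h import *
P=look("w13"); st=r.get_state(); print(st["clock"],st["tool_pos"].round(4),yaw(),st["q"].round(2))
print(blob(P,(637,-209),35,55,60)); q=P[abs(P[...,0]-.637)<.01];q=q[abs(q[:,1]+.2)<.01]; print(np.median(q[:,2]))
E
```

```text
clock: 29.65
tool_pos: [0.6371, -0.2088, 0.0668]
eef_rot: [0.642, 0.767, -0.001, -0.002]
contact_force: [-0.0, 1.0, -1.2]
opening: 0.571
clock: 30.15
tool_pos: [0.639, -0.2086, 0.0514]
eef_rot: [0.641, 0.767, -0.0, -0.001]
contact_force: [-0.6, -0.7, -0.9]
opening: 0.569
clock: 30.65
tool_pos: [0.6387, -0.2085, 0.0509]
eef_rot: [0.641, 0.767, -0.0, -0.001]
contact_force: [-0.8, 0.1, -0.2]
opening: 0.907
clock: 31.15
tool_pos: [0.6387, -0.2086, 0.1654]
eef_rot: [0.641, 0.767, -0.0, -0.001]
contact_force: [0.4, 0.6, -1.3]
opening: 0.909
clock: 31.35
tool_pos: [0.6409, -0.2096, 0.1931]
eef_rot: [0.641, 0.767, 0.001, 0.003]
contact_force: [0.4, -0.3, -0.2]
opening: 0.908
31.4 [ 0.6398 -0.209   0.1909] 10.201516670872405 [ 0.13  0.84  0.22  1.48 -0.22  0.84  0.61]
(3913, array([ 637.8, -207.6]), array([50.5, 68.1]), 10.4)
0.26371309512314095
```

```bash
python3 -m inch '[[-0.76,0.28,0,0,80],[-0.76,0.28,0,0,80],[-0.76,0.28,0,0,80],[-0.76,0.28,0,0,80],[-0.76,0.28,0,0,80]]'
python3 -m inch '[[-0.76,0.28,0,0,80],[-0.76,0.28,0,0,80],[-0.76,0.28,0,0,80],[-0.76,0.28,0,0,80],[-0.76,0.28,0,0,80]]'
python3 -m inch '[[0,0,0,0,80],[0,0,0,0,80]]'
python3 - <<'E'
from h import *
P=look("w14"); st=r.get_state(); print(st["clock"],st["tool_pos"].round(4),yaw(),st["q"].round(2))
for a,b in((5,27),(38,52),(52,70)): print(a,blob(P,(449,-141),a,b,35))
E
```

```text
clock: 31.9
tool_pos: [0.5421, -0.1728, 0.1874]
eef_rot: [0.641, 0.767, -0.001, -0.002]
contact_force: [-0.6, 0.5, 0.8]
opening: 0.909
clock: 32.4
tool_pos: [0.4471, -0.138, 0.1877]
eef_rot: [0.641, 0.767, -0.001, -0.002]
contact_force: [0.2, -0.4, 0.2]
opening: 0.909
clock: 32.6
tool_pos: [0.449, -0.1385, 0.1881]
eef_rot: [0.641, 0.767, -0.0, -0.001]
contact_force: [0.3, -0.4, -0.5]
opening: 0.902
32.65 [ 0.4497 -0.1388  0.1882] 10.218072366546416 [ 0.09  0.62  0.18  2.1  -0.25  0.44  0.64]
5 (663, array([ 448.3, -137.4]), array([38.2, 30.7]), 11.9)
38 (88, array([ 448.9, -141.2]), array([24.4, 23.5]), 18.8)
52 (490, array([ 449.1, -141.6]), array([22.4, 21.7]), 0.3)
```

```bash
python3 -m inch '[[-0.02,-0.1,-1,0,80],[0,0,-1,0,80],[0,0,-1,0,80],[0,0,-1,0,80],[0,0,-0.7,0,80]]'
python3 -m inch '[[0,0,-0.45,0,80],[0,0,-0.3,0,80],[0,0,0,0,80],[0,0,0,0,50],[0,0,0,0,36]]' 12
python3 -m inch '[[0,0,0,0,30],[0,0,0,0,24],[0,0,0,0,16],[0,0,0,0,16],[0,0,0,0,16]]' 15
python3 -m inch '[[0,0,0,0,16],[0,0,0,0,16],[0,0,0.2,0,16],[0,0,0.5,0,16],[0,0,1,0,16]]'
python3 - <<'E'
from h import *
P=look("w15"); st=r.get_state(); print(st["clock"],st["tool_pos"].round(4),st["opening"]*88.1)
s=look("s15","side"); I=cv2.imread("pics/s15.png")[170:270,180:290]; cv2.imwrite("pics/s15c.png",cv2.resize(I,None,fx=5,fy=5,interpolation=2))
E
```

```text
clock: 33.15
tool_pos: [0.4493, -0.1413, 0.0689]
eef_rot: [0.641, 0.767, -0.0, -0.001]
contact_force: [-0.4, -0.3, 0.4]
opening: 0.908
clock: 33.65
tool_pos: [0.4487, -0.1411, 0.0527]
eef_rot: [0.641, 0.767, -0.0, -0.0]
contact_force: [-1.2, -0.0, 0.3]
opening: 0.751
clock: 34.15
tool_pos: [0.4481, -0.141, 0.0521]
eef_rot: [0.641, 0.767, -0.0, -0.001]
contact_force: [0.6, -0.4, 0.8]
opening: 0.296
clock: 34.65
tool_pos: [0.4473, -0.1407, 0.0947]
eef_rot: [0.641, 0.767, -0.001, -0.002]
contact_force: [-0.0, -0.4, -0.4]
opening: 0.26
34.7 [ 0.4487 -0.1413  0.0983] 22.371507002167693
```

View pics/s15c.png

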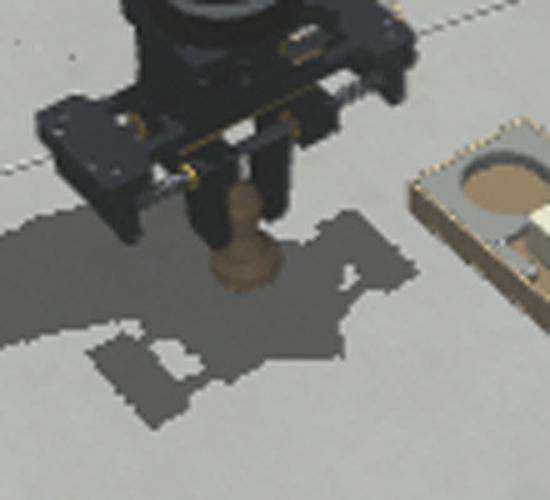

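The stamp is held upright, at (243,240) in the crop.

```bash
python3 -m inch '[[0,0,0.8,0,16],[0.3,0.03,0.8,0,16],[0.6,0.03,0,0,16],[0.75,0.03,0,0,16],[0.75,0.03,0,0,16]]'
python3 -m inch '[[0.75,0.03,0,0,16],[0.75,0.03,0,0,16],[0.75,0.03,0,0,16],[0.75,0.03,0,0,16],[0.75,0.03,0,0,16]]'
python3 -m inch '[[0.6,0.03,0,0,16],[0.25,0.05,0,0,16],[0,0,0,0,16],[0,0,0,0,16],[0,0,0,0,16]]'
python3 - <<'E'
from h import *
P=look("w16"); st=r.get_state(); print(st["clock"],st["tool_pos"].round(4),yaw(),st["opening"]*88.1)
q=P.reshape(-1,3)*1000;q=q[np.isfinite(q[:,2])]
a=np.deg2rad(10.1); l=(q[:,:2]-[632.1,-179.5])@np.array([[np.cos(a),-np.sin(a)],[np.sin(a),np.cos(a)]])
k=(abs(l[:,0])<56)&(l[:,1]>55)&(l[:,1]<100)&(q[:,2]>20)&(q[:,2]<29)
print(np.percentile(l[k],[.3,99.7],axis=0))
E
```

```text
clock: 35.25
tool_pos: [0.5085, -0.1378, 0.1349]
eef_rot: [0.641, 0.767, -0.0, -0.001]
contact_force: [-0.2, -0.1, 0.0]
opening: 0.26
clock: 35.75
tool_pos: [0.6021, -0.134, 0.1344]
eef_rot: [0.641, 0.767, -0.001, -0.001]
contact_force: [-0.1, 0.2, -0.7]
opening: 0.257
clock: 36.25
tool_pos: [0.622, -0.1325, 0.1345]
eef_rot: [0.642, 0.767, -0.001, -0.002]
contact_force: [-0.1, 0.0, -1.6]
opening: 0.254
36.3 [ 0.6222 -0.1325  0.1346] 10.177971908281663 23.064996195426822
[[-46.6158056   55.18338835]
 [ 46.57419249  84.67931467]]
```

View pics/w16.png

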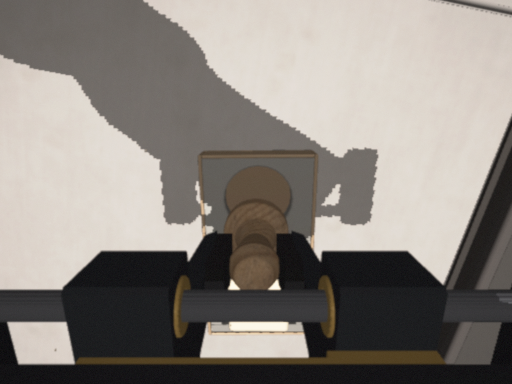

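The stamp is lined up with the well at (258,195), and the box estimate holds within 1 mm. Lowering.

```bash
python3 -m inch '[[0.06,0,-0.5,0,16],[0,-0.01,-0.6,0,16],[0,0,-0.6,0,16],[0,0,-0.4,0,16],[0,0,-0.3,0,16]]'
python3 -m inch '[[0,0,-0.25,0,16],[0,0,-0.15,0,16],[0,0,-0.03,0,16],[0,0,0,0,16],[0,0,0,0,16]]'
```

```text
clock: 36.8
tool_pos: [0.6238, -0.1323, 0.0727]
eef_rot: [0.641, 0.767, -0.001, -0.002]
contact_force: [-0.3, -1.0, -0.7]
opening: 0.255
clock: 37.3
tool_pos: [0.6248, -0.1325, 0.0641]
eef_rot: [0.641, 0.767, -0.0, -0.001]
contact_force: [-1.2, 0.7, -0.5]
opening: 0.258
```

```bash
python3 -m inch '[[0,0,0,0,25],[0,0,0,0,28],[0,0,0,0,33],[0,0,0,0,40],[0,0,0,0,48]]'
python3 -m inch '[[0,0,0,0,60],[0,0,0,0,60],[0,0,0.3,0,60],[0,0,0.6,0,60],[0,0,1,0,60]]'
python3 -m inch '[[0,0,1,0,60],[0,0,1,0,60],[-0.5,0,1,0,60],[-1,0,0.5,0,60],[-1,0,0,0,60]]'
python3 -m inch '[[-1,0,0,0,60],[-1,0,0,0,60],[-1,0,0,0,60],[0,0,0,0,60],[0,0,0,0,60]]'
python3 - <<'E'
from h import *
st=r.get_state(); print(st["clock"],st["tool_pos"].round(4),st["contact_force"])
S=look("s17","side"); P=look("w17")
for n,c in dict(A=(625.6,183),B=(609,90),C=(640,-211),).items():
    q=S.reshape(-1,3)*1000; q=q[np.hypot(*(q[:,:2]-c).T)<15]; print(n,np.median(q[:,2]),len(q))
print("stamp",blob(S,(626,-136),62,80,25),blob(P,(624,-133),62,80,25))
q=S.reshape(-1,3)*1000; q=q[np.hypot(*(q[:,:2]-(626,-137)).T)<15]; print("top",np.percentile(q[:,2],99))
q=S.reshape(-1,3)*1000; q=q[np.hypot(*(q[:,:2]-(637,254)).T)<18]; print("bottle top",np.percentile(q[:,2],99))
print("jar",blob(S,(674,-401),9,120,60),"tape",blob(S,(484,-434),9,40,65))
I=cv2.imread("pics/s17.png")[110:330,150:400]; cv2.imwrite("pics/s17c.png",cv2.resize(I,None,fx=2.6,fy=2.6,interpolation=2))
E
```

```text
clock: 37.8
tool_pos: [0.6247, -0.1325, 0.0639]
eef_rot: [0.641, 0.767, -0.0, -0.001]
contact_force: [0.1, -0.1, 0.5]
opening: 0.52
clock: 38.3
tool_pos: [0.6239, -0.1323, 0.1117]
eef_rot: [0.641, 0.767, -0.001, -0.002]
contact_force: [0.7, -0.1, 0.5]
opening: 0.683
clock: 38.8
tool_pos: [0.5631, -0.133, 0.2023]
eef_rot: [0.641, 0.767, 0.001, 0.002]
contact_force: [0.3, -0.4, 0.3]
opening: 0.682
clock: 39.3
tool_pos: [0.4878, -0.1327, 0.2]
eef_rot: [0.642, 0.767, 0.0, -0.0]
contact_force: [0.5, -0.3, -1.1]
opening: 0.681
39.3 [ 0.4878 -0.1327  0.2   ] [ 0.51602373 -0.34470978 -1.1018263 ]
A nan 0
B 45.414896106125425 16
C 44.80187379656919 64
stamp (40, array([ 625.9, -138.2]), array([17.3, 21. ]), 49.1) (552, array([ 623.1, -132.5]), array([24. , 21.4]), 78.9)
top 71.85989194365165
  return _methods._mean(a, axis=axis, dtype=dtype,
  ret = ret.dtype.type(ret / rcount)
Traceback (most recent call last):
IndexError: index -1 is out of bounds for axis 0 with size 0
```

```bash
python3 -m inch '[[-0.4,1,0.6,0,60],[-0.4,1,0.6,0,60],[-0.4,1,0.6,0,60],[-0.4,1,0.6,0,60],[-0.4,1,0.6,0,60]]'
python3 -m inch '[[0,1,0.5,0,60],[0,1,0.5,0,60],[0,1,0.5,0,60],[0,1,0.5,0,60],[0,1,0.5,0,60]]'
python3 -m inch '[[0,0.8,0,0,60],[0,0.4,0,0,60],[0,0,0,0,60],[0,0,0,0,60]]'
python3 - <<'E'
from h import *
st=r.get_state(); print(st["clock"],st["tool_pos"].round(4))
S=look("s18","side"); Q=S.reshape(-1,3)*1000; Q=Q[np.isfinite(Q[:,2])]
for n,c,rad in (("A",(624,184),15),("B",(608,92),15),("C",(638,-210),15),("stamp",(626,-137),15),("bottle",(637,256),18)):
    q=Q[np.hypot(*(Q[:,:2]-c).T)<rad]; print(n,len(q),np.percentile(q[:,2],[50,98]) if len(q) else "")
print("jar",blob(S,(674,-401),9,120,60),"tape",blob(S,(484,-434),9,40,65))
I=cv2.imread("pics/s18.png")[110:330,150:400]; cv2.imwrite("pics/s18c.png",cv2.resize(I,None,fx=2.6,fy=2.6,interpolation=2))
E
```

```text
clock: 39.9
tool_pos: [0.4379, -0.0062, 0.2746]
eef_rot: [0.641, 0.767, 0.0, -0.001]
contact_force: [0.4, 0.0, 0.1]
opening: 0.68
clock: 40.4
tool_pos: [0.4379, 0.1192, 0.3373]
eef_rot: [0.641, 0.767, 0.0, -0.001]
contact_force: [0.1, -0.4, 0.2]
opening: 0.679
clock: 40.8
tool_pos: [0.4372, 0.1467, 0.3361]
eef_rot: [0.642, 0.767, -0.001, -0.001]
contact_force: [0.0, -0.2, -0.7]
opening: 0.68
40.8 [0.4372 0.1467 0.3361]
A 33 [44.7200061  47.02940219]
B 37 [44.64276338 47.17402239]
C 66 [43.92727623 47.497463  ]
stamp 131 [46.9424328  71.10272193]
bottle 125 [57.66470048 99.49598883]
jar (1364, array([ 674.7, -401.6]), array([82.6, 80.8]), 1.7) tape (690, array([ 483.1, -434.2]), array([94.3, 94.9]), 10.3)
```

View pics/s18c.png

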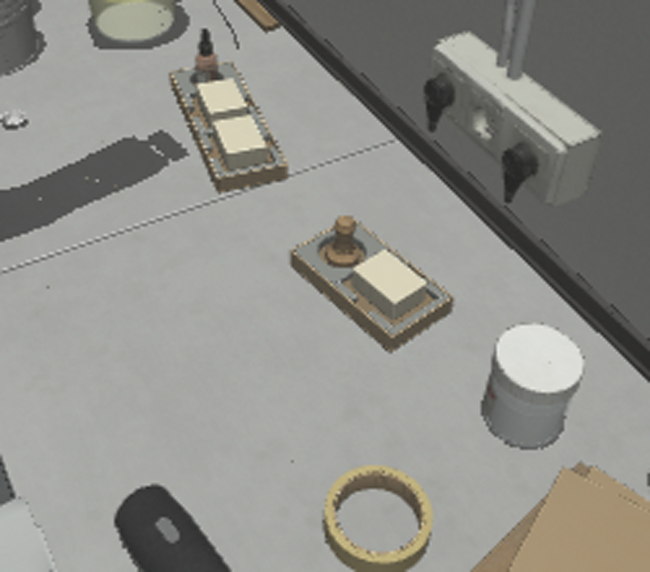

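All five pieces are in their recesses: bars at (221,97), (240,136) and (390,280), bottle standing at (206,60), stamp standing at (344,240). The jar and tape are where they were, and the arm is clear.

```bash
python3 -c "from plant import r; print(r.finish_job())"
```

```text
the job is handed in; nothing more can be done
None
```

Both gift sets are packed and the job is handed in, at about 41 s on the robot's clock. In order, I placed bars A and B and then the dropper bottle in the long box, and bar C and then the stamp in the short box. The gripper was well clear of everything when I handed in.

**Last checks:**
- **Bars:** bar tops measured about 46 mm above the work surface, the height expected when they are right down. All three lie flat.
- **Bottle:** it stands upright in its well, with its top at 104.4 mm (104 expected) from the wrist camera.
- **Stamp:** it stands upright in its well, with its top at about 71–72 mm (72 expected).
- **Jar and tape:** both measured within about 1 mm of where they started.
- **Forces:** no reading printed after a move was above about 5.5 N.

**Disagreements:**
- **Camera offset:** the side and wrist cameras differed by 3–6 mm, mostly in y. I used the wrist camera, because it agreed with where the bars lay after release.
- **Bottle height from the side:** the last side view gave 99.5 mm for the bottle top, probably because so little of it is visible at the thin tip.
- **First final check:** it failed because the arm blocked the side view of the long box. I moved the arm away and repeated it.

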